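# Release the incubator's sample drawer with its two-key interlock

## Robot

A 6-joint arm with a two-finger parallel gripper is mounted at the origin on the work surface. World frame = base frame: x ahead of the robot, y to its left, z up, the work surface at z = 0. Lengths are in m, angles in rad, forces in N, time in s.
With the tool pointing down it reaches from about 0.3 to 0.875 m from the base axis. Payload 6.4 kg.
Tool frame: the origin (TCP) lies at the very end of the fingers, on their centre line; the grasp point (between the pads) lies 19 mm behind it; z points along the fingers, y is the line along which they close (so a half turn about z gives the same grasp; the last joint's range is limited). The gripper opens to 88 mm and grips with 3 to 60 N. Pads are 18 mm wide; open, the fingers measure 123 mm over their backs; the gripper's body (75 mm by 187 mm) begins 45 mm behind the grasp point.
Start: joints at [1.132, 0.181, 1.607, -0, 1.354, -0.206], TCP at [0.133, 0.56, 0.239] pointing down, gripper open.
Joint ranges: [-2.99, 2.99], [-0.89, 2.07], [0.3, 2.58], [-1.14, 4.28], [0, 2.63], [-3.12, 3.12]. Speed limits (rad/s): [2.57, 2.57, 3.01, 3.14, 3.14, 3.14].

## Interface

Orientations are given as a rotation vector (axis times angle).
In Python, from rig import * gives the robot as it stands. The module is installed in compiled form; this text tells all that it offers.
- The arm moves only by the shell command python3 -m handwheel 'ROWS' [FORCE]. ROWS is a JSON object of lists of equal length, an entry for each row: "linear": the shift along the world's x, y, z scaled (see below), a list of three; "turn": the turn about the world's z scaled (see below); "jaw": the closure, from 0 (fully open) to 1 (shut). A call has exactly 8 rows; each row shifts and turns the commanded pose from where the row before left it; what a row does not reach is not made up. The controller multiplies each number of a shift by 30 mm and each number of a turn by 0.08 rad. A row lasts 1/12 s, in which the tool goes at most 41.7 mm and 7.16 degrees, less where a joint would pass 70% of its speed; a pose out of reach is approached as far as the arm can. A call with a number of a shift or a turn outside -1 to 1 is refused whole. A call with a gripper value outside its range is refused whole. The fingers move at their own pace and stop on an object; FORCE is the grip in N (left out, the last holds). Time passes only in rows, so rows that do not move let the fingers close, or fill a call up. It gives the time, the measured TCP pose, the force, the opening and the grip force at its end, in the units of the state.
- get_obs(): the state, without advancing time (a new reading comes with each control period).
- snapshot(name): name is "side" or "top" or "wrist"; returns the picture (400x640x3 uint8, red, green, blue); there is no depth.
- camera_model(name): a dict with "intrinsics" (3x3 intrinsics, pixels), "dist_coeffs" ([k1, k2, p1, p2, k3] as OpenCV has them; the pictures are not rectified), "R" (3x3) and "t" (3): a world point X has camera coordinates R X + t. Camera axes: x right, y down, z forward; pixel columns grow to the right and rows downward; lengths in m; the calibration is good to about 2 mm. A picture is of the moment at which its call begins: read the wrist's pose just before it. camera_model takes no time and is no camera call; for the wrist camera it gives the pose at the moment of the call.
- finish_job(): hands the job in; it is judged then, once.
The state is a dict: "clock": time; "joint_pos": joint angles; "joint_vel": joint speeds; "effort": joint torques, N m; "position": TCP position; "orientation": TCP orientation; "contact_force": force on the tool from outside, world axes, zero at the start; "torque": the same for the moment, N m; "finger_gap": opening from 0.0 (shut) to 1.0 (fully open); "gripper_force": force on a finger pad.
Only numpy, scipy, OpenCV 4.12 (cv2) and the standard library are available. Lean on these libraries where they do the work, as an engineer would, in place of code of your own. Each camera call takes 0.05 s, during which the arm holds its last target. There are 200 camera calls.

## Task

Press the two round keys on top of the sample incubator down together, one fingertip on each, and keep both fully down without a break until the drawer has slid all the way out; then let go and move clear. Do not press the square menu key, and leave the jar, beaker, tub and bottle standing where they are.

Things in the scene. Friction and masses are not known exactly. Their poses are not given: they have to be found in the camera images.
- incubator: White box-shaped bench incubator, fixed, 240 (x, depth) x 260 (y, width) x 110 mm high. Origin: centre of its underside, on the bench; its -x side is the front with the drawer, z up; turned by up to 0.6 rad. On its flat deck: two round black keys near the front, a small square menu key 75 mm behind the line through them, a flat display at the rear. Nothing stands within 60 mm of the round keys.
- key_left_top (a point): Centre of the top face of the left round key (incubator's +y side): flat black disc, 22 mm in diameter, in a metal collar 38 mm in diameter. At x -50, y +30 mm in the incubator's frame; 132 mm above the bench when up, 22 mm over the deck, 10 mm over its collar (3 mm when fully down). The round keys are 60 mm apart, centre to centre, along the incubator's y. Moves with the key.
- key_right_top (a point): The same for the right round key, at x -50, y -30 mm in the incubator's frame.
- key_left (a joint): How far the left round key is pressed, m: 0 up, 0.007 fully down. A spring returns it at once; it takes about 1.2 N to start and 4 N (up to 1 N more by friction) to hold fully down. Pressed means beyond 0.005.
- key_right (a joint): The same for the right round key.
- drawer (a joint): How far the sample drawer has come out of the incubator's front, m: 0 shut, 0.06 fully out. Its own slow spring drives it, about 4.5 s from shut to fully out, but only while both round keys are more than 4 mm down; if a key comes up on the way a catch stops it. It stays out afterwards and needs no touching.
- drawer_front (a point): Centre of the grey drawer's front face (176 mm wide, 60 mm high, lower edge 13 mm and upper edge 73 mm above the bench), 134 mm ahead of the incubator's origin when shut; it moves along the incubator's -x.
- menu_key_top (a point): Centre of the top of the small square menu key, 14 x 14 mm, 122 mm above the bench, at x +25, y 0 mm in the incubator's frame. Not to be pressed.
- menu_key (a joint): How far the menu key is pressed, m: 0 up, 0.004 fully down.
- jar_mid (a point): Centre (half-way up) of a small capped jar, 44 mm in diameter, 50 mm high, standing loose on a rear corner of the incubator's deck. z is its axis.
- beaker_mid (a point): Centre of an empty clear beaker, 68 mm in diameter, 90 mm high, standing loose on the bench beside the incubator. z is its axis.
- tub_mid (a point): Centre of a white screw-top tub, 70 mm in diameter, 70 mm high, standing loose on the bench beside the incubator. z is its axis.
- bottle_mid (a point): Centre of a bottle, 60 mm in diameter, 150 mm high, standing loose on the bench beside the incubator. z is its axis.
Mind the look-alikes: they are no part of the job. Leave any green or pink look-alike of the part that bears bottle_mid alone.

How it is judged:
By the outcome, as a careful person would: the job done as asked, in the order asked, and still so for the second after the job is handed in, with the robot touching nothing.
It also fails if it takes over 38 s, if anything falls off the work surface, if the arm or the gripper's body presses on something with over 40 N, if the wrist force passes 120 N, or if a joint passes its speed limit or range.

## Working session

There is one attempt and no reset: what is moved stays moved. The work goes in short steps, Python scripts to look and compute and a shell command to move; the robot and the scene stay as the last step left them, time stands still between calls to the robot, and variables do not carry over. Pictures are saved under pics/ and viewed, at most 10 in all, crops included, and the job is handed in when it is done.

```bash
mkdir -p pics; python3 - <<'E'
from rig import *
import cv2,numpy as np
o=get_obs();print({k:np.round(v,3) for k,v in o.items()})
for n in("top","side"):
    cv2.imwrite(f"pics/{n}0.png",snapshot(n)[:,:,::-1]); c=camera_model(n);print(n,np.round(-c["R"].T@c["t"],3),c["intrinsics"][0],c["dist_coeffs"])
E
```

```text
{'clock': np.float64(0.0), 'joint_pos': array([ 1.132,  0.182,  1.608, -0.   ,  1.354, -0.206]), 'joint_vel': array([ 0.002, -0.002, -0.001, -0.001, -0.001, -0.002]), 'effort': array([ 1.0000e-03, -4.3385e+01, -3.4187e+01,  7.0000e-02,  3.8000e-02,
       -0.0000e+00]), 'position': array([0.132, 0.559, 0.238]), 'orientation': array([-3.65e-01, -3.12e+00,  3.00e-03]), 'contact_force': array([-0.079, -0.483, -0.222]), 'torque': array([-0.023,  0.007,  0.004]), 'gripper_force': np.float64(0.0), 'finger_gap': np.float64(0.998)}
top [0.489 0.095 0.969] [427.74012562   0.         316.61704693] [0.04021132 0.         0.         0.         0.        ]
side [ 0.212 -0.428  0.58 ] [368.08677068   0.         315.10227945] [-0.04456183  0.          0.          0.          0.        ]
```

View pics/top0.png

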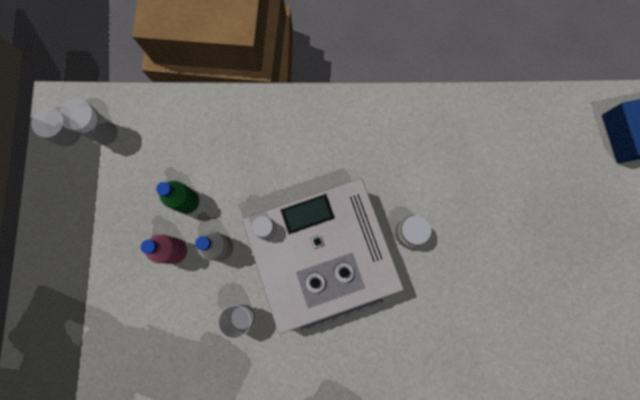

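View pics/side0.png

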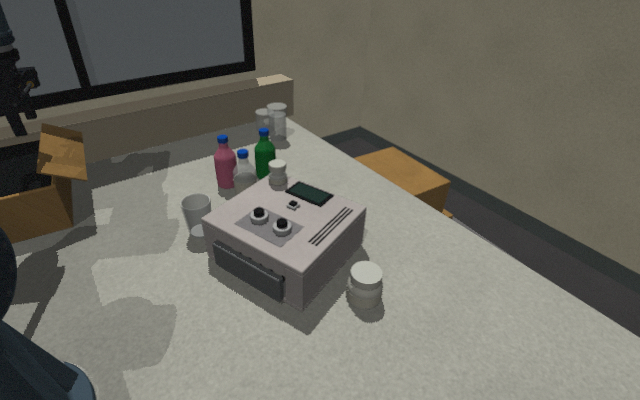

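Top view: round keys at about (316,283) and (344,272), menu key at (318,242), bottle, jar and beaker to the left, tub at (415,232). Side view: round keys at (259,212) and (283,226). I'll now measure the key discs.

```bash
cat >h.py <<'E'
from rig import *
import cv2,numpy as np
def ray(c,p):
    u=cv2.undistortPoints(np.array([[p]],float),np.array(c["intrinsics"]),np.array(c["dist_coeffs"]))[0,0]
    R=np.array(c["R"]);return -R.T@np.array(c["t"]),R.T@np.array([*u,1.])
def plane(c,p,z):
    C,d=ray(c,p);return C+d*(z-C[2])/d[2]
def two(a,p,b,q):
    (A,d),(B,e)=ray(a,p),ray(b,q);s=np.linalg.lstsq(np.c_[d,-e],B-A,rcond=None)[0]
    P,Q=A+s[0]*d,B+s[1]*e;return (P+Q)/2,np.linalg.norm(P-Q)
def dark(im,p,r=9,k=4,thr=None):
    g=cv2.resize(cv2.cvtColor(im,cv2.COLOR_RGB2GRAY)[p[1]-r:p[1]+r+1,p[0]-r:p[0]+r+1],None,fx=k,fy=k,interpolation=cv2.INTER_CUBIC)
    if thr is None: thr=(int(g.min())+int(g.max()))/2*0.9
    n,l,s,c=cv2.connectedComponentsWithStats((g<thr).astype(np.uint8))
    m=(r+.5)*k; i=1+np.argmin(np.hypot(*(c[1:]-m).T)+1e3*(s[1:,4]<20))
    return (c[i]+.5)/k-.5+np.array(p)-r, s[i,4]/k/k
E
python3 - <<'E'
from h import *
t,s=snapshot("top"),snapshot("side");ct,cs=camera_model("top"),camera_model("side")
K=[]
for n,a,b,z in(("L",(316,283),(259,212),.132),("R",(344,272),(283,226),.132),("M",(318,242),(293,204),.122)):
    (p,A),(q,B)=dark(t,a),dark(s,b);X,e=two(ct,p,cs,q);K.append(X)
    print(n,p.round(1),A,q.round(1),B,X.round(4),round(e,4),plane(ct,p,z).round(4),plane(cs,q,z).round(4))
L,R,M=K;v=L-R;print(np.linalg.norm(v),np.arctan2(-v[0],v[1]),(L+R)/2,np.linalg.norm(M-(L+R)/2))
E
```

```text
L [315.1 282.6] 88.8125 [258.5 212.1] 89.0 [0.4768 0.1159 0.1264] 0.0023 [0.4759 0.1163 0.132 ] [0.4746 0.1087 0.132 ]
R [344.2 272.2] 85.9375 [281.6 223. ] 96.8125 [0.497  0.0595 0.1266] 0.0019 [0.4961 0.0602 0.132 ] [0.4945 0.0533 0.132 ]
M [317.2 241.2] 40.3125 [292.8 203.1] 33.5 [0.5575 0.1127 0.1184] 0.0022 [0.5563 0.1132 0.122 ] [0.5558 0.108  0.122 ]
0.05992981872186231 0.3428042695687505 [0.48690672 0.08769131 0.1265342 ] 0.07536554512940905
```

```bash
python3 -m handwheel '{"linear":[[0.7,-0.92,0],[0.7,-0.92,0],[0.7,-0.92,0],[0.7,-0.92,0],[0.7,-0.92,0],[0.7,-0.92,0],[0.7,-0.92,0],[0.7,-0.92,0]],"turn":[0.45,0.45,0.45,0.45,0.45,0.45,0.45,0.45],"jaw":[0.517,0.517,0.517,0.517,0.517,0.517,0.517,0.517]}' 20
python3 -m handwheel '{"linear":[[0.7,-0.95,0],[0.7,-0.95,0],[0.7,-0.95,0],[0.7,-0.95,0],[0.7,-0.95,0],[0.7,-0.95,0],[0.4,-0.5,0],[0,0,0]],"turn":[0.45,0.45,0.45,0.45,0.45,0.45,0.45,0.45],"jaw":[0.517,0.517,0.517,0.517,0.517,0.517,0.517,0.517]}'
python3 - <<'E'
from h import *
o=get_obs();print({k:np.round(v,4) for k,v in o.items() if k in("clock","position","orientation","finger_gap","contact_force","joint_pos")})
c=camera_model("wrist");cv2.imwrite("pics/w0.png",snapshot("wrist")[:,:,::-1])
f=lambda X:cv2.projectPoints(np.array([X]),cv2.Rodrigues(np.array(c["R"]))[0],np.array(c["t"]),np.array(c["intrinsics"]),np.array(c["dist_coeffs"]))[0].ravel().round(1)
for X in([.476,.116,.132],[.496,.0602,.132],[.5565,.1132,.122]):print(f(X))
E
```

```text
clock: 0.87
position: [0.3012, 0.3373, 0.2387]
orientation: [-0.09, 3.14, 0.0]
contact_force: [0.4, -0.2, 0.0]
finger_gap: 0.486
gripper_force: 0.0
clock: 1.53
position: [0.4408, 0.1496, 0.2388]
orientation: [-0.533, 3.095, -0.002]
contact_force: [-0.1, 0.0, 0.0]
finger_gap: 0.483
gripper_force: 0.0
{'clock': np.float64(1.5333), 'joint_pos': array([ 7.2000e-02, -7.1700e-02,  1.8719e+00, -1.1000e-03,  1.3406e+00,
       -1.8393e+00]), 'position': array([0.4408, 0.1496, 0.2388]), 'orientation': array([-5.3260e-01,  3.0953e+00, -1.8000e-03]), 'contact_force': array([-0.086 ,  0.0087,  0.0072]), 'finger_gap': np.float64(0.4834)}
[277.4 218.1]
[217.1 218.1]
[255.2 278.3]
```

View pics/w0.png

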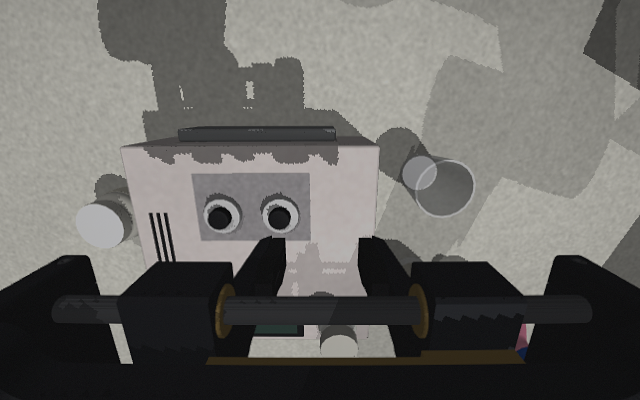

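The wrist view shows the keys as black discs at about (220,217) and (279,217), with the fingers to their lower right. This is within 3 px of what I predicted. I'll measure them here as a third view.

```bash
python3 - <<'E'
from h import *
c=camera_model("wrist");w=snapshot("wrist");o=get_obs();K=[]
for a in((279,218),(220,217)):
    p,A=dark(w,a,14,4,45);K.append(plane(c,p,.132));print(p.round(1),A,K[-1].round(4))
v=K[0]-K[1];m=(K[0]+K[1])/2;print(np.linalg.norm(v),"yaw",np.arctan2(-v[0],v[1]),m.round(4))
y=cv2.Rodrigues(np.array(o["orientation"]))[0][:,1];y=y*np.sign(y[1]);print("toolyaw",np.arctan2(-y[0],y[1]),y,"pos",o["position"],(m-o["position"])/.03)
g=cv2.resize(w[190:250,190:310,::-1],None,fx=6,fy=6,interpolation=cv2.INTER_NEAREST);cv2.imwrite("pics/w1.png",g);print(-np.array(c["R"]).T@c["t"])
E
```

```text
[277.3 218.3] 379.125 [0.475  0.1174 0.132 ]
[217.6 218.3] 389.4375 [0.4949 0.0622 0.132 ]
0.05863929707828898 yaw 0.34460777571809104 [0.485  0.0898 0.132 ]
toolyaw 0.34131369938055206 [-3.34725291e-01  9.42315723e-01  2.39376268e-04] pos [0.43899011 0.15178367 0.23848519] [ 1.53210955 -2.06511058 -3.54950642]
[0.366119   0.12472056 0.38460685]
```

View pics/w1.png

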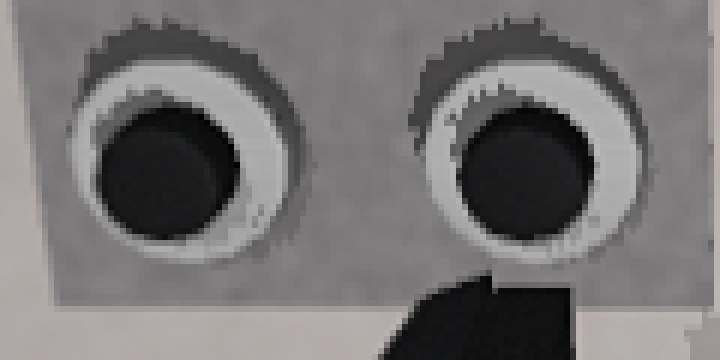

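```bash
python3 -m handwheel '{"linear":[[0.4,-0.5,0],[0.4,-0.5,0],[0.4,-0.5,0],[0.37,-0.6,0],[0,0,-0.9],[0,0,-0.9],[0,0,-0.7],[0,0,-0.2]],"turn":[0,0,0,0,0,0,0,0],"jaw":[0.517,0.517,0.517,0.517,0.517,0.517,0.517,0.517]}'
python3 - <<'E'
from h import *
snapshot("top");o=get_obs();print(o["position"],o["finger_gap"],o["contact_force"])
a=snapshot("side")[150:270,200:340,::-1];b=snapshot("wrist")[150:290,140:400,::-1]
a=cv2.resize(a,(560,480),interpolation=cv2.INTER_CUBIC);cv2.imwrite("pics/s1.png",a)
cv2.imwrite("pics/w2.png",cv2.resize(b,None,fx=3,fy=3))
E
```

```text
clock: 2.3
position: [0.483, 0.0904, 0.1542]
orientation: [0.535, -3.09, -0.002]
contact_force: [-0.1, 0.2, 0.2]
finger_gap: 0.481
gripper_force: 0.0
[0.48329986 0.0904058  0.15475077] 0.4813701066450183 [ 0.19930789 -0.50044867 -0.38053483]
```

View pics/s1.png

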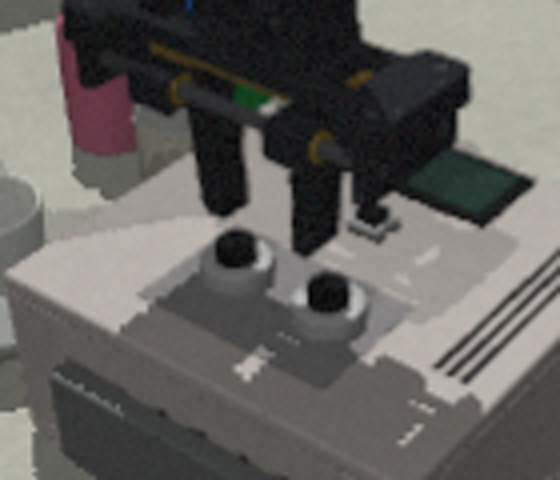

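View pics/w2.png

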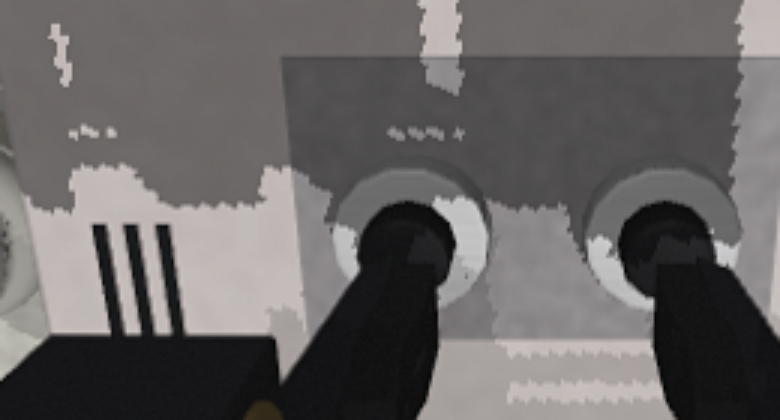

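The keys sit straight below the fingertips. The TCP still reads about 3 mm short in x and 1.6 mm long in y, and the offset in both views agrees. I'll correct that and press.

```bash
python3 -m handwheel '{"linear":[[0.1,-0.055,-0.2],[0,0,-0.3],[0,0,-0.15],[0,0,-0.1],[0,0,-0.15],[0,0,-0.1],[0,0,-0.05],[0,0,0]],"turn":[0,0,0,0,0,0,0,0],"jaw":[0.517,0.517,0.517,0.517,0.517,0.517,0.517,0.517]}'
```

```text
clock: 3.12
position: [0.4888, 0.0881, 0.1266]
orientation: [0.536, -3.095, -0.0]
contact_force: [-4.1, 0.7, 6.4]
finger_gap: 0.481
gripper_force: 3.7
```

```bash
python3 -m handwheel '{"linear":[[0,0,-0.07],[0,0,-0.05],[0,0,0],[0,0,0],[0,0,0],[0,0,0],[0,0,0],[0,0,0]],"turn":[0,0,0,0,0,0,0,0],"jaw":[0.517,0.517,0.517,0.517,0.517,0.517,0.517,0.517]}'
python3 - <<'E'
from h import *
o=get_obs();print(o["position"],o["contact_force"],o["torque"])
a=snapshot("side")[170:280,190:330,::-1];cv2.imwrite("pics/s2.png",cv2.resize(a,None,fx=5,fy=5,interpolation=cv2.INTER_CUBIC))
E
```

```text
clock: 3.78
position: [0.489, 0.0881, 0.1261]
orientation: [-0.537, 3.095, -0.001]
contact_force: [-15.6, 0.2, 32.1]
finger_gap: 0.484
gripper_force: 16.3
[0.48895363 0.08808888 0.12611081] [-15.61291933   0.23850382  32.10176842] [ 2.21400955e-03  2.60885483e+00 -7.92026975e-02]
```

View pics/s2.png

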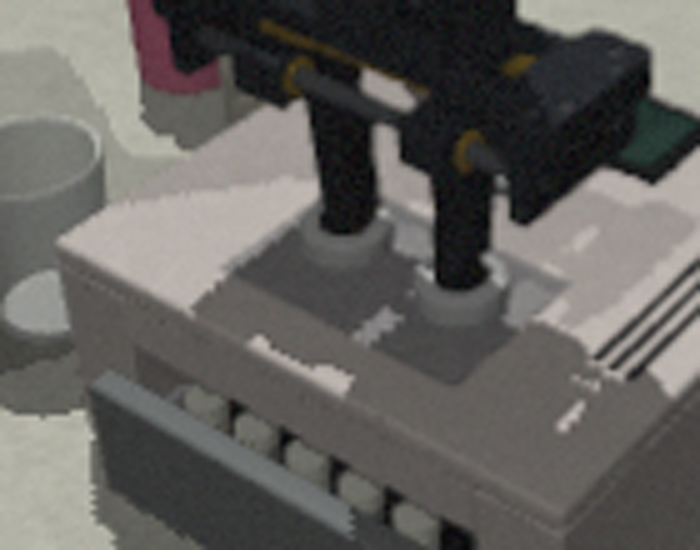

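Both keys are at their stops and the drawer is sliding out. I'll ease the force slightly and hold.

```bash
python3 -m handwheel '{"linear":[[0,0,0.03],[0,0,0],[0,0,0],[0,0,0],[0,0,0],[0,0,0],[0,0,0],[0,0,0]],"turn":[0,0,0,0,0,0,0,0],"jaw":[0.517,0.517,0.517,0.517,0.517,0.517,0.517,0.517]}'
for i in 1 2 3 4 5 6; do python3 -m handwheel '{"linear":[[0,0,0],[0,0,0],[0,0,0],[0,0,0],[0,0,0],[0,0,0],[0,0,0],[0,0,0]],"turn":[0,0,0,0,0,0,0,0],"jaw":[0.517,0.517,0.517,0.517,0.517,0.517,0.517,0.517]}' | grep -E "clock|contact"; done
python3 - <<'E'
from h import *
s=[snapshot("side") for i in range(6)]
print(np.abs(s[0].astype(int)-s[-1]).max(2)[170:330,180:330].max())
cv2.imwrite("pics/s3.png",cv2.resize(s[-1][170:330,170:330,::-1],None,fx=3.5,fy=3.5,interpolation=cv2.INTER_CUBIC))
E
```

```text
clock: 4.5
position: [0.4889, 0.0881, 0.1262]
orientation: [0.537, -3.095, 0.001]
contact_force: [-12.6, -0.8, 25.2]
finger_gap: 0.485
gripper_force: 12.7
clock: 5.17
contact_force: [-12.4, 0.4, 25.0]
clock: 5.83
contact_force: [-11.2, -0.7, 25.0]
clock: 6.5
contact_force: [-11.9, 0.1, 26.0]
clock: 7.17
contact_force: [-11.2, 0.3, 25.0]
clock: 7.83
contact_force: [-11.8, -0.7, 25.0]
clock: 8.5
contact_force: [-10.6, 0.4, 25.5]
21
```

View pics/s3.png

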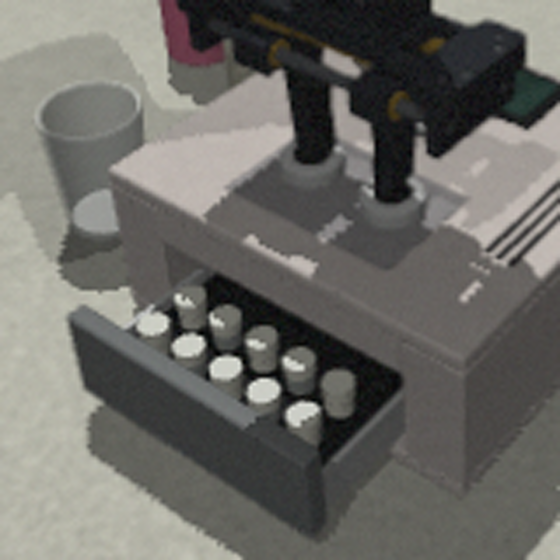

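The drawer looks fully out, with two rows of vials visible. Its front top-left corner is at about (190.6,260) and its top-right at about (263,304). Before releasing I'll check its extent and that it has stopped, still holding the keys down.

```bash
cat >m.py <<'E'
from h import *
s=np.mean([snapshot("side") for i in range(6)],0);np.save("pics/m%s.npy"%__import__("sys").argv[1],s)
E
python3 m.py a
for i in 1 2; do python3 -m handwheel '{"linear":[[0,0,0],[0,0,0],[0,0,0],[0,0,0],[0,0,0],[0,0,0],[0,0,0],[0,0,0]],"turn":[0,0,0,0,0,0,0,0],"jaw":[0.517,0.517,0.517,0.517,0.517,0.517,0.517,0.517]}' | grep -E "clock|contact"; done
python3 m.py b; python3 - <<'E'
from h import *
d=np.abs(np.load("pics/ma.npy")-np.load("pics/mb.npy")).mean(2);print("diff drawer",d[240:330,180:300].max(),"ref",d[300:390,400:520].max())
c=camera_model("side");th=.343;m=np.array([.4862,.0888]);ex=np.array([np.cos(th),np.sin(th)]);ey=np.array([-ex[1],ex[0]])
O=m+.05*ex
for p in((190.6,260),(263,304)):
    X=plane(c,p,.073)[:2]-O;print(X@ex,X@ey)
E
```

```text
clock: 9.77
contact_force: [-12.6, -0.4, 25.6]
clock: 10.43
contact_force: [-11.7, -0.1, 25.2]
diff drawer 7.277777777777779 ref 3.0555555555555522
-0.1899382051848118 0.08083098941994242
-0.1877505456807018 -0.10079652539620976
```

```bash
for i in 1 2 3; do python3 -m handwheel '{"linear":[[0,0,0],[0,0,0],[0,0,0],[0,0,0],[0,0,0],[0,0,0],[0,0,0],[0,0,0]],"turn":[0,0,0,0,0,0,0,0],"jaw":[0.517,0.517,0.517,0.517,0.517,0.517,0.517,0.517]}' | grep -E "clock|contact"; done
python3 m.py c; python3 - <<'E'
from h import *
A,B,C=[np.load(f"pics/m{k}.npy") for k in "abc"]
for P,Q in((A,B),(B,C),(A,C)):
    d=np.abs(P-Q).mean(2);r=d[240:330,180:300];s=d[280:370,60:180];print(r.max(),r.mean(),(r>5).sum(),np.argwhere(r>5)[:4].tolist(),"ref",s.max(),s.mean())
E
```

```text
clock: 11.4
contact_force: [-12.7, -0.4, 25.2]
clock: 12.07
contact_force: [-11.9, -1.1, 25.9]
clock: 12.73
contact_force: [-12.5, -0.5, 24.3]
7.277777777777779 0.8036111111111112 18 [[12, 54], [16, 58], [16, 62], [17, 61]] ref 3.3888888888888857 0.6101543209876543
7.222222222222224 0.8083230452674897 19 [[15, 52], [15, 62], [21, 68], [22, 62]] ref 2.7777777777777763 0.6124999999999999
7.0 0.8002057613168725 15 [[16, 58], [17, 61], [25, 49], [25, 77]] ref 2.944444444444438 0.6088786008230453
```

The drawer is stationary: the difference between pictures does not grow and is only pixel noise. I'll release straight up and move clear.

```bash
python3 -m handwheel '{"linear":[[0,0,0.3],[0,0,0.8],[0,0,0.9],[0,0,0.9],[0,0,0.9],[0,0,0.5],[0,0,0],[0,0,0]],"turn":[0,0,0,0,0,0,0,0],"jaw":[0.517,0.517,0.517,0.517,0.517,0.517,0.517,0.517]}'
python3 -m handwheel '{"linear":[[-0.5,0.7,0],[-0.6,0.8,0],[-0.6,0.8,0],[-0.6,0.8,0],[-0.6,0.8,0],[-0.5,0.7,0],[0,0,0],[0,0,0]],"turn":[0,0,0,0,0,0,0,0],"jaw":[0.517,0.517,0.517,0.517,0.517,0.517,0.517,0.517]}'
python3 - <<'E'
from h import *
a=snapshot("top")[:,:,::-1];b=snapshot("side")[:,:,::-1]
cv2.imwrite("pics/end.png",np.hstack([a[140:360,100:480],b[100:320,160:400]]))
E
```

```text
clock: 13.7
position: [0.4891, 0.088, 0.2528]
orientation: [-0.536, 3.094, -0.001]
contact_force: [-1.1, -0.5, -0.9]
finger_gap: 0.481
gripper_force: 0.0
clock: 14.37
position: [0.3853, 0.2266, 0.2507]
orientation: [0.54, -3.092, 0.001]
contact_force: [-0.0, -0.3, 0.3]
finger_gap: 0.479
gripper_force: 0.0
```

View pics/end.png

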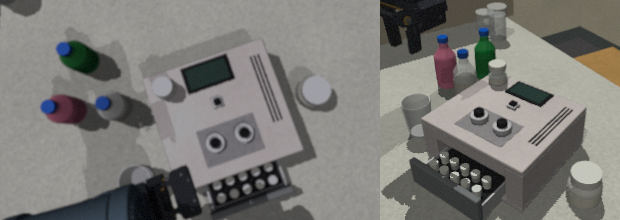

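The final view shows the drawer out, both keys up, and the jar, beaker, tub and bottle still in place with the arm clear above.

```bash
python3 -c "
from rig import *
print(finish_job())"
```

```text
the job is handed in; nothing more can be done
None
```

I pressed both round keys together and held them fully down until the drawer had come out and stopped moving; then I released them, moved the arm clear and handed the job in at about 14.5 s, with the menu key untouched and the jar, beaker, tub and bottle still standing where they were.

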